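Share out the sample stack among the instruments

TASK

The morning's samples have been left in one stack on the lab counter. Take it apart and set each on its own instrument: the specimen pot on the middle of the scale's round pan, the culture dish on the middle of the warming plate, the test cassette lying flat down inside the reader's oblong bay, and the tube box centred on the rocking mixer's rubber mat, lengthwise along it. Keep them all upright, drop nothing, and leave the blood-tube rack and the dropper bottle where they stand.

Things in the scene. Friction and masses are not known exactly. Their poses are not given: they have to be found in the camera images.
- pot: Sizes in mm. Specimen pot, off-white tapered round pot with white ribbed screw cap, top of the stack (it stands on the dish). 58 high; cap 44 in diameter and 15 high (43 to 58 above the underside); body 35 in diameter at the foot, 39 under the cap. 60 g. z up; origin at the middle of its underside
- dish: Sizes in mm. Closed round culture dish with tan agar under a clear lid, second from the top (it lies on the cassette). 55 in diameter, 16 high; the lid is the widest part, from 3 above the underside to the top. 30 g. z up; origin at the middle of its underside
- cassette: Sizes in mm. White plastic test cassette, a flat oblong slab with a round sample well at one end, third from the top (it lies on the tube box). 100 long (its x) by 48 wide (its y) by 18 thick. Either way round will do in the reader. 45 g. z up; origin at the middle of its underside
- tubebox: Sizes in mm. Closed oblong plastic box of microtubes, dark grey, paler lid, standing on the counter under the whole stack (box, cassette, dish, pot: each loose on the flat top of the one below, roughly centred). 124 long (its x) by 66 wide (its y) over the lid, 42 high; lid from 28 to 42 above the underside, base 62 wide. Either way round. 220 g. z up; origin at the middle of its underside
- scale: Sizes in mm. Low white compact scale with a round steel pan 110 in diameter and a small display in front (-x). Fixed. Housing 190 (x) by 140 (y), reaching from x = -120 to +70; the pan's flat top is at z = 44, higher than the rest. Origin on the counter under the pan's centre; z up
- warmer: Sizes in mm. Warming plate: off-white low housing with a square aluminium plate 134 by 134 on top and a black dial in front (-x). Fixed and cold. Housing 190 (x) by 146 (y), from x = -115 to +75 (dial to -125); the plate's flat top is at z = 66, the dial on the housing reaches z = 65. Origin on the counter under the plate's centre; z up
- reader: Sizes in mm. Test reader: white low oblong housing with a dark oblong bay sunk into its top and a screen in front (-x). Fixed. Housing 205 (x) by 130 (y), from x = -125 to +80. The bay is 116 long (x) by 64 wide (y); its floor is at z = 48, the flat rim all round at z = 54 (6 deep), the screen at 58. A cassette in the bay stands 12 above the rim. Origin on the counter under the bay's centre; z up
- rocker: Sizes in mm. Rocking mixer, switched off, its platform level and fixed: white base with two knobs in front (-x), above it an aluminium platform 190 long (x) by 150 wide (y) with a black rubber mat (182 by 142) inside a low lip. The mat's top is at z = 104, the lip (4 thick) reaches z = 109. Origin on the counter under the mat's centre; z up
- tuberack: Sizes in mm. Bystander: white rack with blood tubes, 120 (its x) by 55 (its y), 88 high over the tube caps, loose. z up; origin at the middle of its underside
- dropper: Sizes in mm. Bystander: amber dropper bottle with white cap, 42 in diameter, 95 high, loose. z up; origin at the middle of its underside
There are look-alikes about, which are no part of the job. Of the things like the dish, leave any that is red or yellow; of the rest the larger one is meant.

How it is judged:
At the end, for the whole second after the job is handed in: Pot on the pan, dish on the plate, box on the mat, each within 15 mm of its centre; cassette flat on the floor of the reader's bay; cassette and box within 0.2 rad of the long direction (either way round). All level within 0.08 rad, let go, at rest (horizontal distance between pot and scale below 0.015 m and z of pot in the frame of scale between 0.0405 and 0.0475 m and angle between each of pot, dish, cassette, tubebox's own z axis and vertical below 0.08 rad and linear speed of each of pot, dish, cassette, tubebox below 0.02 m/s and horizontal distance between dish and warmer below 0.015 m and z of dish in the frame of warmer between 0.0625 and 0.0695 m and horizontal distance between cassette and reader below 0.014 m and z of cassette in the frame of reader between 0.0445 and 0.0515 m and horizontal distance between tubebox and rocker below 0.015 m and z of tubebox in the frame of rocker between 0.1005 and 0.1075 m and angle between the x axis of cassette and the x axis of reader, either way round below 0.2 rad and angle between the x axis of tubebox and the x axis of rocker, either way round below 0.2 rad); the robot touches nothing.
It fails at once if a sample is tipped over (more than 0.6 rad) (angle between any of pot, dish, cassette, tubebox's own z axis and vertical above 0.6 rad).
It fails at once if a sample is dropped (faster than 0.7 m/s while the fingers do not touch it: a fall of about 25 mm) ((contact force between the fingers and pot below 0.05 N and linear speed of pot above 0.7 m/s) or (contact force between the fingers and dish below 0.05 N and linear speed of dish above 0.7 m/s) or (contact force between the fingers and cassette below 0.05 N and linear speed of cassette above 0.7 m/s) or (contact force between the fingers and tubebox below 0.05 N and linear speed of tubebox above 0.7 m/s)).
It fails at once if the blood-tube rack or the dropper bottle is pushed more than 20 mm or tipped (distance of any of tuberack, dropper from where it was at the start of the episode above 0.02 m or angle between any of tuberack, dropper's own z axis and vertical above 0.3 rad).
It also fails if it takes over 128 s, if anything falls off the work surface, if the arm or the gripper's body presses on something with over 40 N, if the wrist force passes 120 N, or if a joint passes its speed limit or range.

ROBOT

A 7-joint arm with a two-finger parallel gripper is mounted at the origin on the work surface. World frame = base frame: x ahead of the robot, y to its left, z up, the work surface at z = 0. Lengths are in m, angles in rad, forces in N, time in s.
With the tool pointing down it reaches from about 0.4 to 0.875 m from the base axis. Payload 19.3 kg.
Tool frame: the origin (TCP) lies on the mounting face of the last link; the fingertips stand 173 mm ahead of it and the grasp point (between the pads) lies 155 mm ahead of it; z points along the fingers, y is the line along which they close (so a half turn about z gives the same grasp; the last joint's range is limited). The gripper opens to 85 mm and grips with 20 to 120 N. Pads are 22 mm wide; open, the fingers measure 114 mm over their backs; the gripper's body (76 mm by 85 mm) begins 54 mm behind the grasp point. The pads swing forward as they close: fully open they stand 13 mm farther back than shut.
Start: joints at [1.116, 0.521, -0.036, 1.599, 0.021, 1.021, -0.113], TCP at [0.235, -0.579, 0.405] pointing down, gripper open.
Joint ranges: [-2.91, 2.91], [-0.3, 2.13], [-1.5, 1.42], [0.17, 2.43], [-1.26, 4.41], [0.16, 1.93], [-2.52, 2.52]. Speed limits (rad/s): [1.89, 1.89, 2.39, 2.39, 3.01, 3.01, 3.01].

INTERFACE

Orientations are given as [roll, pitch, yaw] about the fixed x, y, z axes, in that order (R = Rz(yaw) Ry(pitch) Rx(roll)).
In Python, from workcell import bot, vision gives the robot as it stands.
- The arm moves only by the shell command python3 -m creep 'ROWS' [FORCE]. ROWS is JSON, a list that holds one entry, the list of rows, each a list of 7 numbers: the opening, from -1 (shut) to 1 (fully open), then the shift along the tool's x, y, z in cm, then the turn, a rotation vector about the tool's x, y, z in rad. In form: [[[grip, tx, ty, tz, rx, ry, rz], ...]]. A call has 1 to 12 rows; each row shifts and turns the commanded pose from where the row before left it, along the tool's axes as they then stand; what a row does not reach is not made up. A row lasts 1/8 s, in which the tool goes at most 62.5 mm and 10.7 degrees, less where a joint would pass 70% of its speed; a pose out of reach is approached as far as the arm can. A call with a gripper value outside its range is refused whole. The fingers move at their own pace and stop on an object; FORCE is the grip in N (left out, the last holds). Time passes only in rows, so rows that do not move let the fingers close. It gives the time, the measured TCP pose, the force, the opening and the grip force at its end, in the units of the state.
- bot.observe(): the state, without advancing time (a new reading comes with each control period).
- vision.grab_frame(name): name is "scene" or "top"; returns a dict with "image" (384x512x3 uint8, blue, green, red), "depth" (384x512 float32, m along the optical axis (not along the pixel's ray), 0 where there is no reading), "fovy" (degrees; the focal length in pixels is half the picture's height over the tangent of half this angle, whatever the lens; pixels are square), "cx", "cy" (the principal point, pixels), "cam_to_world" (4x4, takes a point from camera to world coordinates). Camera axes: x right, y down, z forward; pixel columns grow to the right and rows downward; lengths in m; the calibration is good to about 2 mm. A picture is of the moment at which its call begins.
- bot.job_done(): hands the job in; it is judged then, once.
The state is a dict: "clock": time; "qpos": joint angles; "qd": joint speeds; "joint_efforts": joint torques, N m; "position": TCP position; "tool_rot": TCP orientation; "force": force on the tool from outside, world axes, zero at the start; "moment": the same for the moment, N m; "grip_width": finger opening in m; "finger_force": force on a finger pad.
Only numpy, scipy, OpenCV 4.12 (cv2) and the standard library are available. Lean on these libraries where they do the work, as an engineer would, in place of code of your own. Each camera call takes 0.05 s, during which the arm holds its last target. There are 200 camera calls.

## Working session

There is one attempt and no reset: what is moved stays moved. The work goes in short steps, Python scripts to look and compute and a shell command to move; the robot and the scene stay as the last step left them, time stands still between calls to the robot, and variables do not carry over. Pictures are saved under pics/ and viewed, at most 14 in all, crops included, and the job is handed in when it is done.

```bash
mkdir -p pics; ls; cat > h.py <<'E'
import numpy as np, cv2
from workcell import bot, vision
def grab(n):
    f=vision.grab_frame(n); h=f["image"].shape[0]
    F=h/2/np.tan(np.radians(f["fovy"])/2)
    d=f["depth"]; v,u=np.mgrid[:d.shape[0],:d.shape[1]]
    P=np.stack([(u-f["cx"])/F*d,(v-f["cy"])/F*d,d,np.ones_like(d)],-1)@np.array(f["cam_to_world"]).T
    P=P[...,:3]; P[d==0]=np.nan
    return f["image"],P,f
E
python3 - <<'E'
from h import *
for n in("scene","top"):
    im,P,f=grab(n); cv2.imwrite(f"pics/{n}0.png",im); np.save(f"{n}0.npy",P); print(n,f["fovy"],np.array(f["cam_to_world"])[:3,3])
s=bot.observe();print(s)
E
```

```text
pics
scene 44.74352282095737 [1.4502469  0.24442127 0.88304663]
top 42.75327932452508 [0.2809786  0.06510004 1.53895952]
{'clock': 0.1, 'qpos': array([ 1.1158202 ,  0.52194949, -0.03636153,  1.59995637,  0.02120551,
        1.02109922, -0.11280083]), 'qd': array([ 0.00271357, -0.00311119,  0.00018425, -0.00289208, -0.00034375,
        0.00112005,  0.00029389]), 'joint_efforts': array([ 6.49196823e-03, -9.28495002e+01,  1.98563106e+00, -3.70536590e+01,
        1.82625692e-02,  5.32843347e-03,  4.47698778e-05]), 'position': array([ 0.23454106, -0.57918381,  0.40418396]), 'tool_rot': array([-3.14056707e+00,  5.98479706e-05,  3.84796899e-01]), 'force': array([-0.16000055, -0.12671044, -0.05670363]), 'moment': array([-0.00722468, -0.0372009 ,  0.02341374]), 'finger_force': 0.0, 'grip_width': 0.08534537496149121}
```

View pics/scene0.png

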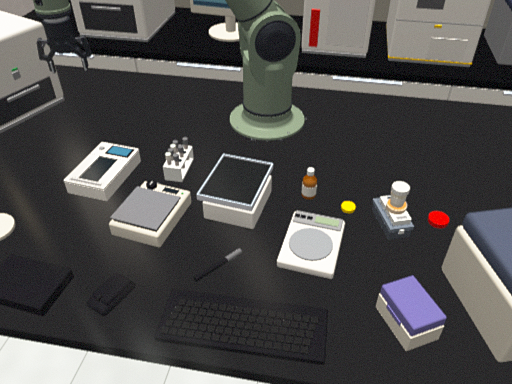

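View pics/top0.png

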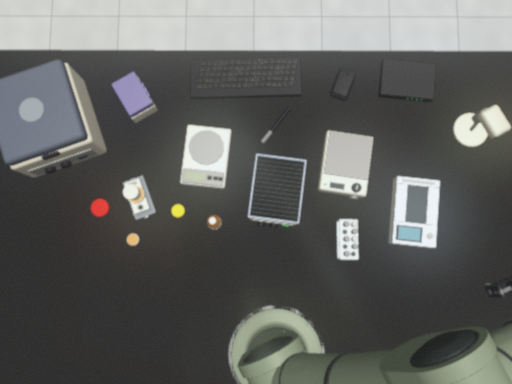

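The scene view shows the robot at top centre, with the stack at about (397,205): pot, dish, cassette and box. In the top view the stack is at (135,195), scale (207,155), rocker (277,190), warmer (346,162), reader (414,212), rack (348,240) and dropper (214,222).
Candidates for the dish in the top view: red (100,208), yellow (178,211), a small tan one (133,240), and the tan one under the pot (135,195). I choose the last: it is the larger tan dish and sits in the stack.

```bash
cat > m.py <<'E'
from h import *
def rect(P,roi,zlo,zhi,hull=True):
    u0,u1,v0,v1=roi; Q=P[v0:v1,u0:u1].reshape(-1,3); Q=Q[(Q[:,2]>zlo)&(Q[:,2]<zhi)]
    # drop outliers: largest cluster in 2mm raster
    g=((Q[:,:2]-Q[:,:2].min(0))/0.004).astype(int)+1
    m=np.zeros(g.max(0)+3,np.uint8); m[g[:,0],g[:,1]]=1
    n,l,s,c=cv2.connectedComponentsWithStats(cv2.dilate(m,np.ones((2,2),np.uint8)))
    k=1+np.argmax(s[1:,4]); Q=Q[l[g[:,0],g[:,1]]==k]
    (c,sz,a)=cv2.minAreaRect((Q[:,:2]*1000).astype(np.float32))
    return len(Q),np.round(c,1),np.round(sz,1),round(a,1),round(float(np.median(Q[:,2]))*1000,1)
E
python3 - <<'E'
from m import *
T=np.load("top0.npy")
for n,roi,a,b in [("scalepan",(178,236,120,192),.0405,.06),("scalehouse",(175,238,118,194),.015,.06),("warmplate",(315,378,125,200),.0625,.075),("warmhouse",(312,380,122,204),.02,.075),
 ("reader",(385,445,170,252),.03,.07),("readerfloor",(395,436,178,232),.044,.0505),("rockmat",(243,312,148,228),.098,.107),("rock",(243,312,148,232),.09,.12),
 ("rack",(330,366,212,266),.03,.12),("dropper",(203,225,208,234),.03,.12),
 ("box",(110,165,165,230),.030,.05),("cass",(110,165,165,230),.052,.066),("dish",(110,165,165,230),.068,.082),("pot",(110,165,165,230),.12,.15),("small",(122,145,230,250),.004,.03),("purple",(105,162,66,125),.02,.2),("bigbox",(0,110,55,185),.05,.5)]:
    try: print(n,*rect(T,roi,a,b))
    except Exception as e: print(n,e)
S,P=cv2.imread("pics/scene0.png"),0
a=cv2.resize(S[170:245,350:450],None,fx=4,fy=4,interpolation=2);b=cv2.resize(cv2.imread("pics/top0.png")[165:255,85:185],None,fx=4,fy=4,interpolation=2)
cv2.imwrite("pics/crop.png",np.hstack([cv2.copyMakeBorder(a,0,60,0,0,0),b]))
E
```

```text
scalepan 841 [631.1 218.3] [117.6 109.5] 7.0 44.9
scalehouse 2660 [607.6 222.1] [140.6 191.6] 84.2 37.8
warmplate 1690 [ 603.4 -218.5] [134.2 135.7] 81.5 67.0
warmhouse 2954 [ 579.4 -214.6] [147.2 202.1] 81.2 64.3
reader 3037 [ 433.6 -422.2] [133.6 206. ] 83.9 53.4
readerfloor 612 [ 452.7 -422.9] [122.9 165.7] 87.7 48.3
rockmat 2396 [494.3   0.9] [149.3 191.8] 83.4 103.8
rock 3264 [494.6   0.7] [150.1 191.5] 82.9 104.7
rack 737 [ 349.3 -217.2] [ 56.4 118.2] 89.7 52.4
dropper 161 [398.  190.8] [39.2 39.3] 89.8 66.8
box 337 [474.2 424.2] [129.2  68.6] 20.5 42.0
cass 165 [449.3 417.2] [43.5 48.6] 20.2 59.6
dish 100 [479.3 417.1] [38.8 62. ] 63.3 75.4
pot 195 [478.6 426.9] [43.6 43.3] 22.3 133.8
small 143 [342.7 445.5] [56.  68.9] 0.5 9.9
purple 1197 [793.6 447.7] [126.2  85.9] 31.2 79.3
bigbox 9025 [692.  692.5] [275.3 249.3] 20.0 197.8
```

View pics/crop.png

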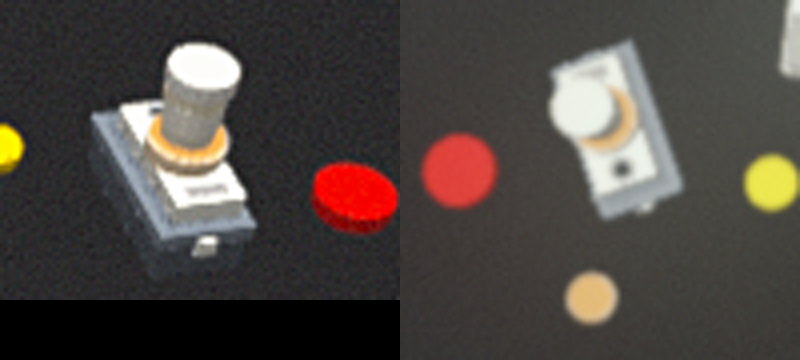

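The crop confirms it: pot, tan dish, white cassette and grey box stand in one stack. The loose tan dish at (133,240) is the smaller one. All measured heights and sizes match the description. Next I move above the pot.

```bash
cat > go.py <<'E'
import sys
from h import *
# usage: go.py x y z(mm) yaw(deg) -> shift in tool axes, cm and turn about tool z
s=bot.observe(); p=s["position"]; r=s["tool_rot"]
from scipy.spatial.transform import Rotation as R
M=R.from_euler("xyz",r)
a=[float(v) for v in sys.argv[1:]]
d=M.inv().apply(np.array(a[:3])/1000-p)*100
print("pos",np.round(p*1000,1),"rpy",np.round(r,4),"w",round(s["grip_width"]*1000,1),"ff",round(s["finger_force"],1),"F",np.round(s["force"],1),"t",round(s["clock"],2),"q7",np.round(s["qpos"],2))
print("tool cm",np.round(d,2),"rz",round(float((r[2]-np.radians(a[3])+np.pi)%(2*np.pi)-np.pi),3))
E
python3 -m creep '[[[1,4.07,-2.98,0,0,0,0],[1,4.07,-2.98,0,0,0,0],[1,4.07,-2.98,0,0,0,0],[1,4.07,-2.98,0,0,0,0],[1,4.07,-2.98,0,0,0,0],[1,4.07,-2.98,0,0,0,0],[1,4.07,-2.98,0,0,0,0],[1,4.07,-2.98,0,0,0,0],[1,4.07,-2.98,0,0,0,0],[1,4.07,-2.98,0,0,0,0]]]'
python3 -m creep '[[[1,1.64,-4.52,0,0,0,0],[1,1.64,-4.52,0,0,0,0],[1,1.64,-4.52,0,0,0,0],[1,1.64,-4.52,0,0,0,0],[1,1.64,-4.52,0,0,0,0],[1,1.64,-4.52,0,0,0,0],[1,1.64,-4.52,0,0,0,0],[1,1.64,-4.52,0,0,0,0],[1,1.64,-4.52,0,0,0,0],[1,1.64,-4.52,0,0,0,0],[1,1.64,-4.52,0,0,0.03,0],[1,1.64,-4.52,0,0,0,0]]]'
python3 -m creep '[[[1,0,0,0,0,0,0],[1,0,0,0,0,0,0]]]'
python3 go.py 479 427 276 20.3
```

```text
clock: 1.35
position: [0.5006, -0.1488, 0.4046]
tool_rot: [-3.142, 0.0, 0.385]
force: [0.1, -0.3, -0.7]
grip_width: 0.0853
finger_force: 0.0
clock: 2.85
position: [0.4785, 0.4277, 0.4049]
tool_rot: [3.141, -0.03, 0.385]
force: [0.6, -0.0, 0.8]
grip_width: 0.0853
finger_force: 0.0
clock: 3.1
position: [0.4788, 0.4259, 0.4047]
tool_rot: [3.141, -0.029, 0.385]
force: [-0.3, 0.1, 0.9]
grip_width: 0.0851
finger_force: 0.0
pos [478.8 425.9 404.7] rpy [ 3.1409 -0.0291  0.3848] w 85.1 ff 0.0 F [-0.3  0.1  0.9] t 3.1 q7 [-0.6   0.56 -0.33  1.55  0.22  1.04 -2.18]
tool cm [-0.32 -0.1  12.86] rz 0.03
```

```bash
python3 -m creep '[[[1,0,-0.1,0,0,-0.03,0],[1,0,0,0,0,0,0.03],[1,0,0,0,0,0,0]]]'
python3 go.py 479 427 276 20.3
python3 -m creep '[[[1,0,0,3,0,0,0],[1,0,0,3,0,0,0],[1,0,0,3,0,0,0],[1,0,0,2.2,0,0,0],[1,0,0,1.6,0,0,0],[1,0,0,0,0,0,0],[1,0,0,0,0,0,0]]]' 20
python3 go.py 479 427 276 20.3
```

```text
clock: 3.48
position: [0.4787, 0.4268, 0.4053]
tool_rot: [3.142, -0.0, 0.353]
force: [0.3, -1.1, 0.5]
grip_width: 0.0852
finger_force: 0.0
pos [478.7 426.8 405.3] rpy [ 3.1416e+00 -2.0000e-04  3.5320e-01] w 85.2 ff 0.0 F [ 0.3 -1.1  0.5] t 3.48 q7 [-0.6   0.56 -0.33  1.54  0.2   1.07 -2.2 ]
tool cm [ 3.000e-02 -1.000e-02  1.293e+01] rz -0.001
clock: 4.35
position: [0.4786, 0.4274, 0.2781]
tool_rot: [-3.141, -0.001, 0.355]
force: [-0.6, -0.3, 0.4]
grip_width: 0.0854
finger_force: 0.0
pos [478.6 427.4 278.1] rpy [-3.1411e+00 -1.0000e-03  3.5470e-01] w 85.4 ff 0.0 F [-0.6 -0.3  0.4] t 4.35 q7 [-0.63  0.71 -0.3   1.64  0.26  0.83 -2.25]
tool cm [0.02 0.05 0.21] rz 0.0
```

```bash
python3 -m creep '[[[0.3,0,0,0,0,0,0],[0.1,0,0,0,0,0,0],[0,0,0,0,0,0,0],[-0.2,0,0,0,0,0,0],[-0.5,0,0,0,0,0,0],[-1,0,0,0,0,0,0],[-1,0,0,0,0,0,0]]]' 25
python3 -m creep '[[[-1,0,0,-0.3,0,0,0],[-1,0,0,-1,0,0,0],[-1,0,0,-2,0,0,0],[-1,0,0,-3,0,0,0],[-1,0,0,-3,0,0,0],[-1,0,0,-1,0,0,0],[-1,0,0,0,0,0,0]]]'
python3 go.py 631.5 219 247 20.3
python3 - <<'E'
from h import *
im,P,f=grab("scene"); cv2.imwrite("pics/s1.png",cv2.resize(im[120:260,320:460],None,fx=4,fy=4))
from m import rect
im,P,f=grab("top");np.save("t1.npy",P)
E
```

```text
clock: 5.22
position: [0.4786, 0.4273, 0.2777]
tool_rot: [-3.141, -0.001, 0.355]
force: [0.2, 0.3, 5.7]
grip_width: 0.043
finger_force: 24.7
clock: 6.1
position: [0.4784, 0.4272, 0.381]
tool_rot: [-3.141, -0.001, 0.355]
force: [1.0, -0.8, -0.8]
grip_width: 0.043
finger_force: 25.5
pos [478.4 427.2 381. ] rpy [-3.1412e+00 -1.1000e-03  3.5460e-01] w 43.0 ff 25.5 F [ 1.  -0.8 -0.8] t 6.1 q7 [-0.61  0.59 -0.33  1.57  0.21  1.02 -2.21]
tool cm [ 7.11 24.84 13.4 ] rz 0.0
```

View pics/s1.png

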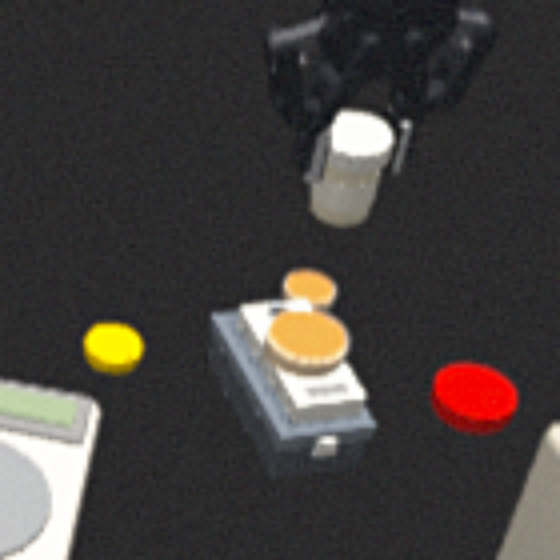

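The pot is in the grip and upright (crop 350,170). The dish (308,340) stays on the cassette. I carry the pot to the scale.

```bash
python3 -m creep '[[[-1,0.6,2,0,0,0,0],[-1,1.2,4.2,0,0,0,0],[-1,1.2,4.2,0,0,0,0],[-1,1.2,4.2,0,0,0,0],[-1,1.2,4.2,0,0,0,0],[-1,1.2,4.0,0,0,0,0],[-1,0.5,2.0,0,0,0,0],[-1,0,0,3,0,0,0],[-1,0,0,3,0,0,0],[-1,0,0,3,0,0,0],[-1,0,0,1.5,0,0,0],[-1,0,0,0.5,0,0,0]]]'
python3 -m creep '[[[-1,0,0,0.5,0,0,0],[-1,0,0,0,0,0,0],[-1,0,0,0,0,0,0]]]'
python3 go.py 631.5 219 247 20.3
python3 - <<'E'
from m import *
T=np.load("t1.npy")
for n,a,b in (("dish",.0725,.09),("dishall",.068,.09),("cass",.054,.066),("box",.030,.048),("boxcass",.03,.066)): print(n,*rect(T,(110,165,160,230),a,b))
im,P,f=grab("scene"); np.save("s1.npy",P)
E
```

```text
clock: 7.7
position: [0.6311, 0.2193, 0.2696]
tool_rot: [-3.141, 0.001, 0.355]
force: [-0.5, 0.4, -0.4]
grip_width: 0.043
finger_force: 25.6
clock: 8.07
position: [0.6313, 0.2194, 0.2659]
tool_rot: [-3.142, -0.001, 0.355]
force: [1.2, -0.5, -0.1]
grip_width: 0.0436
finger_force: 25.6
pos [631.3 219.4 265.9] rpy [-3.1415e+00 -9.0000e-04  3.5470e-01] w 43.6 ff 25.6 F [ 1.2 -0.5 -0.1] t 8.07 q7 [-0.25  0.76 -0.27  1.57  0.25  0.85 -1.83]
tool cm [0.   0.04 1.89] rz 0.0Traceback (most recent call last):
  File "<stdin>", line 3, in <module>
  File "m.py", line 5, in rect
    g=((Q[:,:2]-Q[:,:2].min(0))/0.004).astype(int)+1
                ~~~~~~~~~~~^^^
    return umr_minimum(a, axis, None, out, keepdims, initial, where)
ValueError: zero-size array to reduction operation minimum which has no identity
```

```bash
python3 -m creep '[[[-1,0,0,0.8,0,0,0],[-1,0,0,0.6,0,0,0],[-1,0,0,0.3,0,0,0],[-1,0,0,0.1,0,0,0],[-1,0,0,0.1,0,0,0],[-1,0,0,0,0,0,0]]]'
python3 -m creep '[[[-1,0,0,0.1,0,0,0],[-1,0,0,0,0,0,0]]]'
python3 - <<'E'
from m import *
im,P,f=grab("top"); np.save("t1.npy",P)
for n,a,b in (("dish",.0725,.09),("dishall",.068,.09),("cass",.054,.066),("box",.030,.048),("boxcass",.03,.066)): print(n,*rect(P,(110,165,160,230),a,b))
im,P,f=grab("scene")
# pot underside height: points of light pot between fingers
for n,a,b in (("dish",.0725,.09),("cass",.054,.066),("boxcass",.03,.066)): print(n,*rect(P,(360,425,170,245),a,b))
cv2.imwrite("pics/s2.png",cv2.resize(im[130:280,260:400],None,fx=4,fy=4))
E
```

```text
clock: 8.82
position: [0.6312, 0.2193, 0.2463]
tool_rot: [3.142, -0.0, 0.355]
force: [-0.5, 0.1, -0.6]
grip_width: 0.0427
finger_force: 25.6
clock: 9.07
position: [0.6313, 0.2194, 0.2457]
tool_rot: [-3.142, -0.001, 0.355]
force: [-0.3, -0.2, 5.2]
grip_width: 0.0432
finger_force: 25.9
dish 226 [479.2 426.4] [51.9 53.1] 43.4 76.6
dishall 263 [477.6 424.9] [58.8 53.3] 53.2 76.1
cass 156 [445.5 415.8] [35.2 49.1] 22.5 59.9
box 327 [473.1 423.7] [129.   67.8] 21.1 41.3
boxcass 619 [473.1 423.7] [129.   67.8] 21.1 46.7
dish 252 [479.5 430.2] [52.8 55.4] 64.8 77.6
cass 270 [475.5 429.1] [105.   51.7] 22.9 61.5
boxcass 726 [475.5 425.6] [127.2  67. ] 22.3 46.4
```

View pics/s2.png

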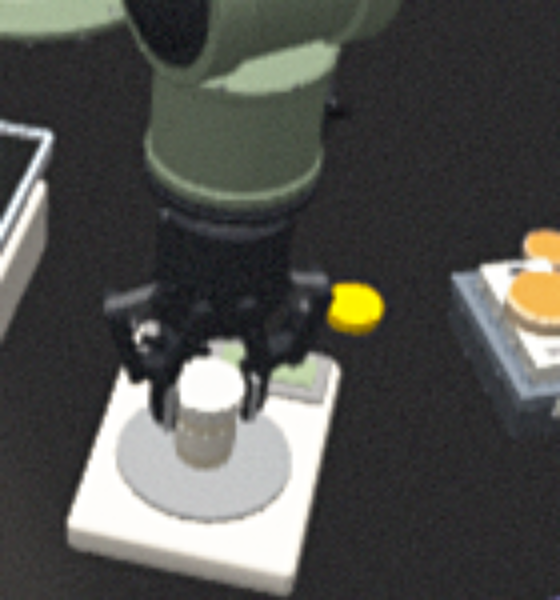

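The pot stands on the middle of the pan (crop 208,440) and the contact force reads 5 N. I release it and go to the dish.

```bash
python3 -m creep '[[[0,0,0,0,0,0,0],[0.5,0,0,0,0,0,0],[1,0,0,0,0,0,0],[1,0,0,0,0,0,0],[1,0,0,-1,0,0,0],[1,0,0,-3,0,0,0],[1,0,0,-4,0,0,0],[1,0,0,-2,0,0,0],[1,0,0,0,0,0,0]]]'
python3 go.py 479 427.5 230 20.8
```

```text
clock: 10.3
position: [0.6313, 0.2194, 0.3468]
tool_rot: [3.142, -0.002, 0.355]
force: [-0.2, 0.1, -0.6]
grip_width: 0.0856
finger_force: 0.0
pos [631.3 219.4 346.8] rpy [ 3.1416e+00 -2.4000e-03  3.5460e-01] w 85.6 ff 0.0 F [-0.2  0.1 -0.6] t 10.3 q7 [-0.24  0.66 -0.29  1.52  0.21  0.99 -1.81]
tool cm [ -7.09 -24.81  11.66] rz -0.008
```

```bash
python3 -m creep '[[[1,-1.2,-4.2,0,0,0,0],[1,-1.2,-4.2,0,0,0,0],[1,-1.2,-4.2,0,0,0,0],[1,-1.2,-4.2,0,0,0,0],[1,-1.2,-4.2,0,0,0,0],[1,-1.1,-3.8,0,0,0,-0.01],[1,0,0,3,0,0,0],[1,0,0,3,0,0,0],[1,0,0,3,0,0,0],[1,0,0,0,0,0,0]]]' 20
python3 -m creep '[[[1,0,0,0,0,0,0]]]'
python3 go.py 479 427.5 230 20.8
python3 - <<'E'
from m import *
im,P,f=grab("top")
print("pot",*rect(P,(165,245,110,200),.09,.11)); print("pan",*rect(P,(165,245,110,200),.041,.06))
E
```

```text
clock: 11.55
position: [0.4777, 0.4266, 0.2524]
tool_rot: [3.14, 0.005, 0.365]
force: [-0.6, 0.2, 0.3]
grip_width: 0.0854
finger_force: 0.0
clock: 11.68
position: [0.4785, 0.4274, 0.2557]
tool_rot: [-3.141, -0.0, 0.365]
force: [-0.7, 0.5, 0.5]
grip_width: 0.0854
finger_force: 0.0
pos [478.5 427.4 255.7] rpy [-3.1414e+00 -2.0000e-04  3.6480e-01] w 85.4 ff 0.0 F [-0.7  0.5  0.5] t 11.68 q7 [-0.63  0.74 -0.28  1.65  0.27  0.79 -2.25]
tool cm [0.05 0.   2.57] rz 0.002
pot 175 [630.4 218.8] [41.4 43.3] 45.3 102.3
pan 650 [631.8 219.3] [108.4 109.1] 23.1 45.1
```

```bash
python3 -m creep '[[[1,0,0,1.5,0,0,0],[1,0,0,1.0,0,0,0],[1,0,0,0,0,0,0],[0.5,0,0,0,0,0,0],[0.3,0,0,0,0,0,0],[0.1,0,0,0,0,0,0],[-0.2,0,0,0,0,0,0],[-0.5,0,0,0,0,0,0],[-0.5,0,0,0,0,0,0]]]' 20
python3 go.py 479 427.5 230 20.8
python3 -m creep '[[[-0.5,0,0,-0.2,0,0,0],[-0.5,0,0,-0.5,0,0,0],[-0.5,0,0,-1.5,0,0,0],[-0.5,0,0,-3,0,0,0],[-0.5,0,0,-3,0,0,0],[-0.5,0,0,-2,0,0,0],[-0.5,0,0,-2,0,0,0],[-0.5,0,0,0,0,0,0],[-0.5,0,0,0,0,0,0]]]'
python3 go.py 603.7 -218.4 236 20.8
python3 - <<'E'
from h import *
im,P,f=grab("scene"); cv2.imwrite("pics/s3.png",cv2.resize(im[110:250,330:450],None,fx=4,fy=4))
E
```

```text
clock: 12.85
position: [0.4785, 0.4273, 0.2307]
tool_rot: [-3.141, -0.001, 0.365]
force: [-2.0, -0.5, 6.2]
grip_width: 0.0541
finger_force: 20.6
pos [478.5 427.3 230.7] rpy [-3.1413e+00 -6.0000e-04  3.6470e-01] w 54.1 ff 20.6 F [-2.  -0.5  6.2] t 12.85 q7 [-0.64  0.77 -0.27  1.66  0.28  0.75 -2.26]
tool cm [0.05 0.   0.07] rz 0.002
clock: 13.98
position: [0.4783, 0.427, 0.3516]
tool_rot: [3.141, 0.001, 0.365]
force: [1.9, 0.0, -0.4]
grip_width: 0.0542
finger_force: 21.3
pos [478.3 427.  351.6] rpy [3.1412e+00 7.0000e-04 3.6470e-01] w 54.2 ff 21.3 F [ 1.9  0.  -0.4] t 13.97 q7 [-0.61  0.62 -0.32  1.59  0.22  0.97 -2.21]
tool cm [-11.3   64.76  11.6 ] rz 0.002
```

View pics/s3.png

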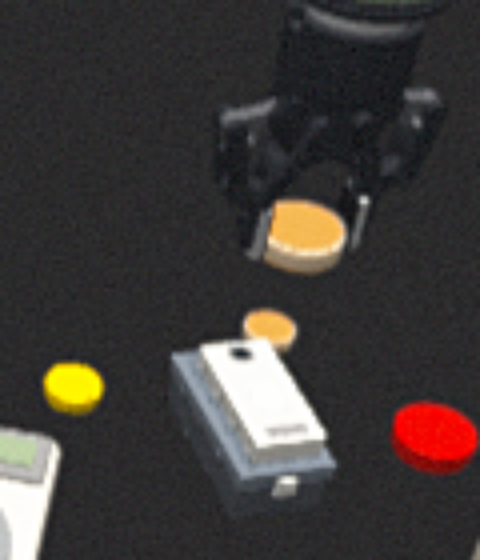

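The dish hangs level in the grip (crop 305,235). The cassette lies bare on the box (265,395). I carry the dish to the warmer.

```bash
python3 -m creep '[[[-0.5,-0.4,2.5,0,0,0,0],[-0.5,-0.85,4.9,0,0,0,0],[-0.5,-0.85,4.9,0,0,0,0],[-0.5,-0.85,4.9,0,0,0,0],[-0.5,-0.85,4.9,0,0,0,0],[-0.5,-0.85,4.9,0,0,0,0],[-0.5,-0.85,4.9,0,0,0,0],[-0.5,-0.85,4.9,0,0,0,0],[-0.5,-0.85,4.9,0,0,0,0],[-0.5,-0.85,4.9,0,0,0,0],[-0.5,-0.85,4.9,0,0,0,0],[-0.5,-0.85,4.9,0,0,0,0]]]'
python3 -m creep '[[[-0.5,-0.85,4.9,0,0,0,0],[-0.5,-0.7,3.3,0,0,0,0],[-0.5,0,0.2,2.5,0,0,0],[-0.5,0,0,3,0,0,0],[-0.5,0,0,3,0,0,0],[-0.5,0,0,1,0,0,0],[-0.5,0,0,0,0,0,0],[-0.5,0,0,0,0,0,0]]]'
python3 go.py 603.7 -218.4 236.7 20.8
python3 - <<'E'
from m import *
im,P,f=grab("top")
for n,a,b in (("cass",.054,.066),("box",.030,.048),("boxcass",.03,.066)): print(n,*rect(P,(110,165,160,230),a,b))
im,P,f=grab("scene")
for n,a,b in (("cass",.054,.066),("boxcass",.03,.066)): print(n,*rect(P,(360,425,170,245),a,b))
E
```

```text
clock: 15.52
position: [0.5885, -0.1361, 0.3515]
tool_rot: [-3.141, 0.001, 0.365]
force: [1.0, 0.1, -0.6]
grip_width: 0.0544
finger_force: 21.3
clock: 16.52
position: [0.6044, -0.2185, 0.2582]
tool_rot: [3.141, -0.001, 0.365]
force: [-0.2, 0.2, 0.8]
grip_width: 0.054
finger_force: 21.3
pos [ 604.4 -218.5  258.2] rpy [ 3.1408e+00 -1.1000e-03  3.6480e-01] w 54.0 ff 21.3 F [-0.2  0.2  0.8] t 16.52 q7 [ 0.4   0.73 -0.23  1.65  0.21  0.78 -1.12]
tool cm [-0.06 -0.04  2.15] rz 0.002
cass 491 [476.1 426.6] [100.9  49.6] 20.3 60.0
box 328 [474.1 423.6] [128.   67.7] 22.1 41.8
boxcass 865 [474.1 423.6] [128.   67.7] 22.1 56.5
cass 517 [477.3 429.6] [102.8  50.7] 22.8 61.9
boxcass 975 [474.9 426.5] [128.6  68.1] 21.9 56.8
```

```bash
python3 -m creep '[[[-0.5,0,0,1.0,0,0,0],[-0.5,0,0,0.6,0,0,0],[-0.5,0,0,0.3,0,0,0],[-0.5,0,0,0.1,0,0,0],[-0.5,0,0,0.1,0,0,0],[-0.5,0,0,0,0,0,0],[-0.5,0,0,0,0,0,0]]]'
python3 go.py 603.7 -218.4 236.7 20.8
python3 - <<'E'
from h import *
im,P,f=grab("scene"); cv2.imwrite("pics/s4.png",cv2.resize(im[110:250,90:220],None,fx=4,fy=4))
E
```

```text
clock: 17.5
position: [0.604, -0.2184, 0.2368]
tool_rot: [3.141, -0.0, 0.365]
force: [-3.1, 1.2, 6.9]
grip_width: 0.0541
finger_force: 22.0
pos [ 604.  -218.4  236.8] rpy [ 3.1415 -0.      0.3647] w 54.1 ff 22.0 F [-3.1  1.2  6.9] t 17.5 q7 [ 0.4   0.76 -0.22  1.66  0.22  0.75 -1.13]
tool cm [-0.02 -0.01  0.01] rz 0.002
```

View pics/s4.png

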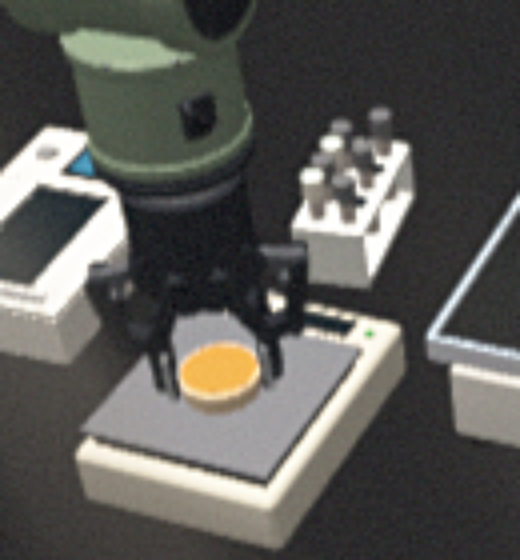

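The dish sits on the middle of the plate (crop 220,375) with contact felt. I release it and return to the cassette.

```bash
python3 -m creep '[[[0.5,0,0,0,0,0,0],[0.8,0,0,0,0,0,0],[1,0,0,0,0,0,0],[1,0,0,0,0,0,0],[1,0,0,-1,0,0,0],[1,0,0,-3,0,0,0],[1,0,0,-4,0,0,0],[1,0,0,-2,0,0,0],[1,0,0,0,0,0,0]]]'
python3 go.py 476.3 427.3 219 21
```

```text
clock: 18.68
position: [0.6043, -0.2185, 0.3384]
tool_rot: [3.14, -0.003, 0.365]
force: [-0.5, -0.8, 0.2]
grip_width: 0.0853
finger_force: 0.0
pos [ 604.3 -218.5  338.4] rpy [ 3.1396e+00 -2.5000e-03  3.6470e-01] w 85.3 ff 0.0 F [-0.5 -0.8  0.2] t 18.68 q7 [ 0.42  0.63 -0.25  1.6   0.18  0.93 -1.1 ]
tool cm [ 11.04 -64.93  11.84] rz -0.002
```

```bash
python3 -m creep '[[[1,0.85,-5,0,0,0,0],[1,0.85,-5,0,0,0,0],[1,0.85,-5,0,0,0,0],[1,0.85,-5,0,0,0,0],[1,0.85,-5,0,0,0,0],[1,0.85,-5,0,0,0,0],[1,0.85,-5,0,0,0,0],[1,0.85,-5,0,0,0,0],[1,0.85,-5,0,0,0,0],[1,0.85,-5,0,0,0,0],[1,0.85,-5,0,0,0,0],[1,0.85,-5,0,0,0,0]]]'
python3 -m creep '[[[1,0.85,-4.9,0,0,0,0],[1,0,0,3,0,0,0],[1,0,0,3,0,0,0],[1,0,0,2.5,0,0,0],[1,0,0,1,0,0,0],[1,0,0,0,0,0,0],[1,0,0,0,0,0,0]]]' 25
python3 go.py 476.3 427.3 219 21
python3 - <<'E'
from m import *
im,P,f=grab("top")
print("dish",*rect(P,(310,380,120,200),.0755,.095));print("pl",*rect(P,(310,380,120,200),.0625,.073))
E
```

```text
clock: 20.18
position: [0.4846, 0.3799, 0.3356]
tool_rot: [3.141, 0.001, 0.365]
force: [1.2, -0.6, -0.4]
grip_width: 0.0852
finger_force: 0.0
clock: 21.05
position: [0.4759, 0.4275, 0.2421]
tool_rot: [-3.141, -0.001, 0.365]
force: [-0.1, 0.2, 0.4]
grip_width: 0.0852
finger_force: 0.0
pos [475.9 427.5 242.1] rpy [-3.1411e+00 -1.1000e-03  3.6470e-01] w 85.2 ff 0.0 F [-0.1  0.2  0.4] t 21.05 q7 [-0.65  0.75 -0.27  1.66  0.27  0.76 -2.25]
tool cm [0.03 0.03 2.31] rz -0.002
dish 260 [ 604.7 -219.2] [53.3 53.5] 43.8 82.2
pl 1391 [ 603.6 -218.6] [134.5 134.4] 81.3 66.8
```

```bash
python3 -m creep '[[[1,0,0,1.5,0,0,0],[1,0,0,0.8,0,0,0],[1,0,0,0,0,0,0],[0.4,0,0,0,0,0,0],[0.2,0,0,0,0,0,0],[0,0,0,0,0,0,0],[-0.2,0,0,0,0,0,0],[-0.5,0,0,0,0,0,0],[-0.5,0,0,0,0,0,0]]]' 30
python3 go.py 476.3 427.3 219 21
python3 -m creep '[[[-0.5,0,0,-0.2,0,0,0],[-0.5,0,0,-0.5,0,0,0],[-0.5,0,0,-1.5,0,0,0],[-0.5,0,0,-3,0,0,0],[-0.5,0,0,-3,0,0,0],[-0.5,0,0,-3,0,0,0],[-0.5,0,0,-1,0,0,0],[-0.5,0,0,0,0,0,0],[-0.5,0,0,0,0,0,0]]]'
python3 - <<'E'
from m import *
im,P,f=grab("scene"); cv2.imwrite("pics/s5.png",cv2.resize(im[110:250,330:450],None,fx=4,fy=4))
print(*rect(P,(340,440,185,250),.03,.05))
E
```

```text
clock: 22.22
position: [0.4758, 0.4273, 0.2186]
tool_rot: [-3.141, -0.001, 0.365]
force: [-0.1, -0.9, 6.0]
grip_width: 0.0474
finger_force: 31.5
pos [475.8 427.3 218.6] rpy [-3.1414e+00 -5.0000e-04  3.6480e-01] w 47.4 ff 31.5 F [-0.1 -0.9  6. ] t 22.23 q7 [-0.65  0.78 -0.26  1.67  0.28  0.72 -2.26]
tool cm [ 0.05  0.02 -0.04] rz -0.002
clock: 23.35
position: [0.4756, 0.427, 0.3392]
tool_rot: [3.141, 0.001, 0.365]
force: [0.7, -1.1, -0.2]
grip_width: 0.0473
finger_force: 31.0
904 [474.5 425.9] [129.2  67.8] 21.6 43.7
```

View pics/s5.png

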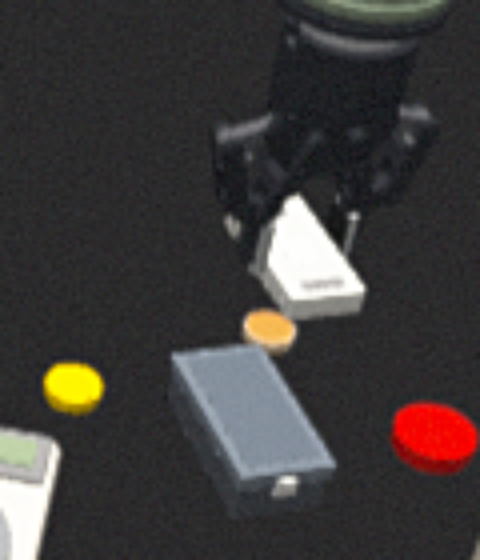

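The cassette is held level (crop 315,260) and the box stays in place (255,410). I turn the cassette and carry it to the reader.

```bash
python3 -m creep '[[[-0.5,0,0,0,0,0,0.06],[-0.5,0,0,0,0,0,0.09],[-0.5,0,0,0,0,0,0.09],[-0.5,0,0,0,0,0,0.09],[-0.5,0,0,0,0,0,0.09],[-0.5,0,0,0,0,0,0.052],[-0.5,0,1,0,0,0,0],[-0.5,0.1,3,0,0,0,0],[-0.5,0.4,4.7,0,0,0,0],[-0.5,0.4,4.7,0,0,0,0],[-0.5,0.4,4.7,0,0,0,0],[-0.5,0.4,4.7,0,0,0,0]]]'
python3 -m creep '[[[-0.5,0.4,4.7,0,0,0,0],[-0.5,0.4,4.7,0,0,0,0],[-0.5,0.4,4.7,0,0,0,0],[-0.5,0.4,4.7,0,0,0,0],[-0.5,0.4,4.7,0,0,0,0],[-0.5,0.4,4.7,0,0,0,0],[-0.5,0.4,4.7,0,0,0,0],[-0.5,0.4,4.7,0,0,0,0],[-0.5,0.4,4.7,0,0,0,0],[-0.5,0.4,4.7,0,0,0,0],[-0.5,0.4,4.7,0,0,0,0],[-0.5,0,0,0,0,0,0]]]'
python3 go.py 455.5 -424.6 224.6 -6.1
```

```text
clock: 24.9
position: [0.4677, 0.1966, 0.3399]
tool_rot: [3.141, 0.0, -0.106]
force: [0.1, 0.4, -0.9]
grip_width: 0.0474
finger_force: 31.0
clock: 26.4
position: [0.4548, -0.3234, 0.3396]
tool_rot: [3.14, 0.001, -0.111]
force: [-0.2, 1.0, -0.5]
grip_width: 0.0475
finger_force: 31.1
pos [ 454.8 -323.4  339.6] rpy [ 3.1404e+00  1.2000e-03 -1.1060e-01] w 47.5 ff 31.1 F [-0.2  1.  -0.5] t 26.4 q7 [ 0.45  0.5   0.09  1.85 -0.06  0.8  -1.12]
tool cm [ 1.19 10.03 11.51] rz -0.004
```

```bash
python3 -m creep '[[[-0.5,0.4,3.4,0,0,0,0],[-0.5,0.4,3.4,0,0,0,0],[-0.5,0.4,3.2,0,0,0,0],[-0.5,0,0,3,0,0,0],[-0.5,0,0,3,0,0,0],[-0.5,0,0,2,0,0,0],[-0.5,0,0,0,0,0,0],[-0.5,0,0,0,0,0,0]]]'
python3 go.py 455.5 -424.6 224.6 -6.1
python3 - <<'E'
from m import *
P=np.load("top0.npy"); im=cv2.imread("pics/top0.png"); g=im.max(2)
m=(g<110); Q=P.copy(); Q[~m]=np.nan
print("bay",*rect(Q,(398,434,180,226),.040,.056))
im,P,f=grab("scene"); cv2.imwrite("pics/s6.png",cv2.resize(im[90:220,50:180],None,fx=4,fy=4))
E
```

```text
clock: 27.4
position: [0.4581, -0.4208, 0.2611]
tool_rot: [3.141, -0.001, -0.107]
force: [-0.6, 0.0, -0.1]
grip_width: 0.0472
finger_force: 31.1
pos [ 458.1 -420.8  261.1] rpy [ 3.1411e+00 -9.0000e-04 -1.0690e-01] w 47.2 ff 31.1 F [-0.6  0.  -0.1] t 27.4 q7 [ 0.59  0.69  0.08  1.72 -0.08  0.73 -0.96]
tool cm [-0.22  0.4   3.65] rz -0.0Traceback (most recent call last):
  File "<stdin>", line 4, in <module>
  File "m.py", line 5, in rect
    g=((Q[:,:2]-Q[:,:2].min(0))/0.004).astype(int)+1
                ~~~~~~~~~~~^^^
    return umr_minimum(a, axis, None, out, keepdims, initial, where)
ValueError: zero-size array to reduction operation minimum which has no identity
```

```bash
python3 - <<'E'
from m import *
P=np.load("top0.npy"); im=cv2.imread("pics/top0.png"); g=im.max(2)
print(g[205,395:440:3],g[175:232:4,417]); print(np.round(P[205,395:440:4,2]*1000))
t,_=cv2.threshold(g[182:222,400:434].copy(),0,255,cv2.THRESH_OTSU); print(t)
Q=P.copy(); Q[g>=t]=np.nan
print("bay",*rect(Q,(396,438,178,225),.030,.056))
im,P,f=grab("scene"); cv2.imwrite("pics/s6.png",cv2.resize(im[90:220,50:180],None,fx=4,fy=4))
E
```

```text
[209 248 248 247 130 127 127 126 126 126 127 237 247 247 233] [ 81 232 234 122 124 123 126 124 126 127 128 125 211 180 202]
[56. 51. 49. 50. 50. 47. 49. 53. 57. 57. 59. -4.]
183.0
bay 748 [ 455.3 -427.2] [ 64.6 114.1] 84.3 49.0
```

View pics/s6.png

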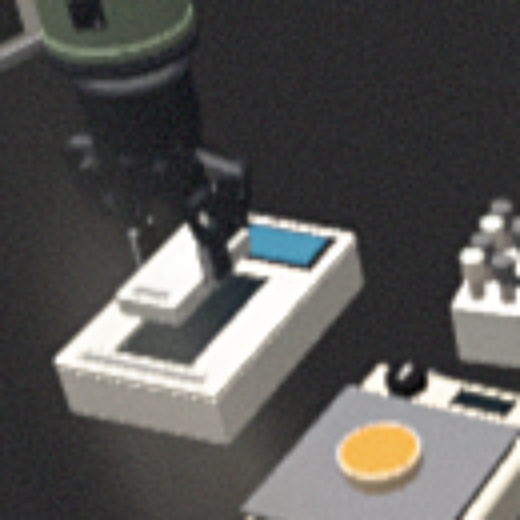

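The cassette hangs over the bay, aligned with it (crop 170,280). The bay measures 64.6 × 114 at (455.3,-427.2), which agrees with the given size. I lower it.

```bash
python3 -m creep '[[[-0.5,-0.22,0.55,0,0,0,0],[-0.5,0,0,1.2,0,0,0],[-0.5,0,0,0.8,0,0,0],[-0.5,0,0,0.5,0,0,0],[-0.5,0,0,0,0,0,0],[-0.5,0,0,0,0,0,0]]]'
python3 go.py 455.3 -426.3 224.6 -6.1
python3 -m creep '[[[-0.5,0,0,0.4,0,0,0],[-0.5,0,0,0.3,0,0,0],[-0.5,0,0,0.2,0,0,0],[-0.5,0,0,0.1,0,0,0],[-0.5,0,0,0.1,0,0,0],[-0.5,0,0,0,0,0,0]]]'
python3 go.py 455.3 -426.3 224.6 -6.1
```

```text
clock: 28.2
position: [0.4552, -0.426, 0.2353]
tool_rot: [3.142, -0.0, -0.107]
force: [0.2, 0.8, -0.3]
grip_width: 0.0475
finger_force: 31.1
pos [ 455.2 -426.   235.3] rpy [ 3.1415e+00 -2.0000e-04 -1.0720e-01] w 47.5 ff 31.1 F [ 0.2  0.8 -0.3] t 28.2 q7 [ 0.61  0.73  0.08  1.73 -0.08  0.68 -0.95]
tool cm [0.02 0.03 1.07] rz -0.001
clock: 28.95
position: [0.455, -0.426, 0.2247]
tool_rot: [-3.142, -0.0, -0.107]
force: [-2.0, 1.7, 8.1]
grip_width: 0.0473
finger_force: 32.1
pos [ 455.  -426.   224.7] rpy [-3.1416e+00 -1.0000e-04 -1.0730e-01] w 47.3 ff 32.1 F [-2.   1.7  8.1] t 28.95 q7 [ 0.61  0.75  0.07  1.73 -0.08  0.67 -0.95]
tool cm [0.03 0.03 0.01] rz -0.001
```

```bash
python3 -m creep '[[[0.3,0,0,0,0,0,0],[0.6,0,0,0,0,0,0],[1,0,0,0,0,0,0],[1,0,0,0,0,0,0],[1,0,0,-1,0,0,0],[1,0,0,-3,0,0,0],[1,0,0,-4,0,0,0],[1,0,0,-3,0,0,0],[1,0,0,-1,0,0,0],[1,0,0,0,0,0,0]]]'
python3 go.py 474.2 424 181 21.8
python3 - <<'E'
from h import *
im,P,f=grab("scene"); cv2.imwrite("pics/s7.png",cv2.resize(im[90:220,50:180],None,fx=4,fy=4))
E
```

```text
clock: 30.2
position: [0.4551, -0.4259, 0.3446]
tool_rot: [3.141, -0.001, -0.107]
force: [-1.1, 1.0, 1.2]
grip_width: 0.0853
finger_force: 0.0
pos [ 455.1 -425.9  344.6] rpy [ 3.1412e+00 -7.0000e-04 -1.0720e-01] w 85.3 ff 0.0 F [-1.1  1.   1.2] t 30.2 q7 [ 0.59  0.59  0.1   1.67 -0.07  0.89 -0.96]
tool cm [ -7.21 -84.71  16.32] rz -0.488
```

View pics/s7.png

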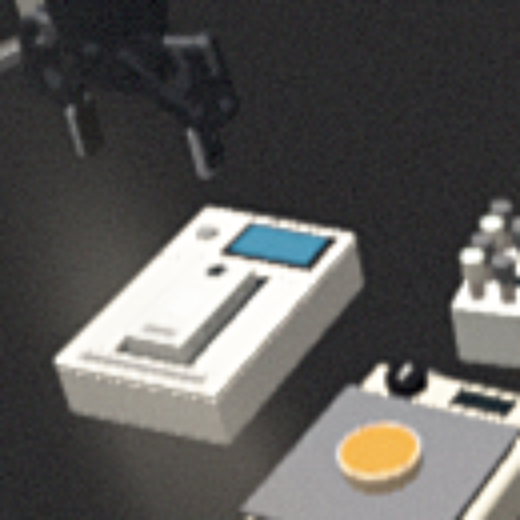

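The cassette lies flat in the bay (crop 195,315). Next is the box.

```bash
python3 -m creep '[[[1,-0.4,-4.9,0,0,0,0],[1,-0.4,-4.9,0,0,0,0],[1,-0.4,-4.9,0,0,0,0],[1,-0.4,-4.9,0,0,0,0],[1,-0.4,-4.9,0,0,0,0],[1,-0.4,-4.9,0,0,0,0],[1,-0.4,-4.9,0,0,0,0],[1,-0.4,-4.9,0,0,0,0],[1,-0.4,-4.9,0,0,0,0],[1,-0.4,-4.9,0,0,0,0],[1,-0.4,-4.9,0,0,0,0],[1,-0.4,-4.9,0,0,0,0]]]'
python3 -m creep '[[[1,-0.5,-4.9,0,0,0,0],[1,-0.5,-4.9,0,0,0,0],[1,-0.5,-4.9,0,0,0,0],[1,-0.5,-4.9,0,0,0,0],[1,-0.5,-4.9,0,0,0,0],[1,0,-1.3,0,0,0,-0.09],[1,0,0,0,0,0,-0.1],[1,0,0,0,0,0,-0.1],[1,0,0,0,0,0,-0.1],[1,0,0,0,0,0,-0.098],[1,0,0,0,0,0,0],[1,0,0,0,0,0,0]]]' 50
python3 go.py 474.2 424 181 21.8
python3 - <<'E'
from m import *
im,P,f=grab("top")
print("cass",*rect(P,(385,445,170,232),.0615,.08)); 
E
```

```text
clock: 31.75
position: [0.4699, 0.1653, 0.3432]
tool_rot: [3.141, 0.001, -0.107]
force: [0.6, 0.4, -0.7]
grip_width: 0.0857
finger_force: 0.0
clock: 33.25
position: [0.473, 0.4229, 0.3435]
tool_rot: [3.141, 0.001, 0.378]
force: [-0.1, 0.3, 0.1]
grip_width: 0.0854
finger_force: 0.0
pos [473.  422.9 343.5] rpy [3.1413e+00 1.0000e-03 3.7850e-01] w 85.4 ff 0.0 F [-0.1  0.3  0.1] t 33.25 q7 [-0.75  0.6  -0.11  1.63  0.08  0.92 -2.08]
tool cm [ 0.17 -0.06 16.25] rz -0.002
cass 499 [ 453.9 -432.4] [62.7 99.1] 83.4 66.7
```

```bash
python3 -m creep '[[[1,0.15,-0.05,3,0,0,0],[1,0,0,4,0,0,0],[1,0,0,4,0,0,0],[1,0,0,2,0,0,0],[1,0,0,1,0,0,0],[1,0,0,1,0,0,0],[1,0,0,1,0,0,0],[1,0,0,0,0,0,0],[1,0,0,0,0,0,0]]]' 50
python3 go.py 474.2 424 181 21.8
python3 -m creep '[[[0.7,0,0,0,0,0,0],[0.5,0,0,0,0,0,0],[0.3,0,0,0,0,0,0],[0,0,0,0,0,0,0],[-0.3,0,0,0,0,0,0],[-0.5,0,0,0,0,0,0]]]' 50
python3 -m creep '[[[-0.5,0,0,-0.2,0,0,0],[-0.5,0,0,-0.5,0,0,0],[-0.5,0,0,-1.5,0,0,0],[-0.5,0,0,-3,0,0,0],[-0.5,0,0,-4,0,0,0],[-0.5,0,0,-4,0,0,0],[-0.5,0,0,-4,0,0,0],[-0.5,0,0,-1,0,0,0],[-0.5,0,0,0,0,0,0]]]'
python3 - <<'E'
from h import *
im,P,f=grab("scene"); cv2.imwrite("pics/s8.png",cv2.resize(im[110:250,330:450],None,fx=4,fy=4))
E
python3 go.py 494.5 0.8 285 -6.8
```

```text
clock: 34.42
position: [0.4744, 0.4241, 0.1847]
tool_rot: [-3.141, -0.001, 0.381]
force: [-0.8, -0.7, -0.4]
grip_width: 0.0855
finger_force: 0.0
pos [474.4 424.1 184.7] rpy [-3.1413e+00 -5.0000e-04  3.8060e-01] w 85.5 ff 0.0 F [-0.8 -0.7 -0.4] t 34.42 q7 [-0.76  0.82 -0.09  1.69  0.12  0.63 -2.11]
tool cm [-0.03  0.01  0.37] rz 0.0
clock: 35.17
position: [0.4744, 0.4242, 0.1849]
tool_rot: [-3.141, -0.001, 0.381]
force: [-1.1, 0.0, 8.4]
grip_width: 0.0651
finger_force: 55.5
clock: 36.3
position: [0.4742, 0.4239, 0.3668]
tool_rot: [-3.141, -0.001, 0.381]
force: [-0.5, 0.6, -3.7]
grip_width: 0.0651
finger_force: 56.2
pos [474.1 423.8 365.7] rpy [3.1414e+00 6.0000e-04 3.8080e-01] w 65.1 ff 56.2 F [-0.2 -0.2 -1.8] t 36.35 q7 [-0.75  0.58 -0.11  1.6   0.08  0.96 -2.08]
tool cm [-13.82  40.03   8.09] rz 0.5
```

View pics/s8.png

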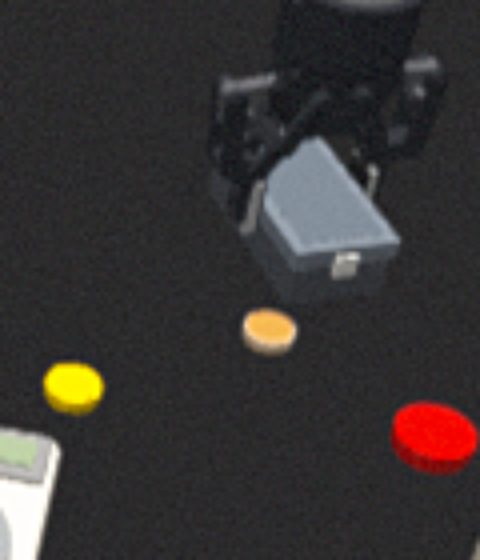

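The box hangs level in the grip (crop 325,220). I carry it to the rocker.

```bash
python3 -m creep '[[[-0.5,0,0,0,0,0,0.05],[-0.5,0,0,0,0,0,0.09],[-0.5,0,0,0,0,0,0.09],[-0.5,0,0,0,0,0,0.09],[-0.5,0,0,0,0,0,0.09],[-0.5,0,0,0,0,0,0.06],[-0.5,0,0,0,0,0,0.03],[-0.5,0.35,2.1,0,0,0,0],[-0.5,0.7,4.2,0,0,0,0],[-0.5,0.7,4.2,0,0,0,0],[-0.5,0.7,4.2,0,0,0,0],[-0.5,0.7,4.2,0,0,0,0]]]'
python3 -m creep '[[[-0.5,0.7,4.2,0,0,0,0],[-0.5,0.7,4.2,0,0,0,0],[-0.5,0.7,4.2,0,0,0,0],[-0.5,0.7,4.2,0,0,0,0],[-0.5,0.7,4.0,0,0,0,0],[-0.5,0.35,2.1,0,0,0,0],[-0.5,0,0,0,0,0,0],[-0.5,0,0,0,0,0,0]]]'
python3 go.py 494.5 0.8 288.8 -6.8
```

```text
clock: 37.85
position: [0.4828, 0.2302, 0.3659]
tool_rot: [3.141, 0.0, -0.119]
force: [1.5, -0.4, -2.0]
grip_width: 0.0648
finger_force: 56.1
clock: 38.85
position: [0.4937, 0.0008, 0.366]
tool_rot: [-3.141, 0.0, -0.119]
force: [-0.1, -0.4, -1.6]
grip_width: 0.065
finger_force: 56.1
pos [493.7   0.8 366. ] rpy [-3.1415e+00  4.0000e-04 -1.1880e-01] w 65.0 ff 56.1 F [-0.1 -0.4 -1.6] t 38.85 q7 [-0.21  0.37  0.12  1.98 -0.06  0.79 -1.75]
tool cm [ 0.08 -0.01  7.72] rz -0.0
```

```bash
python3 -m creep '[[[-0.5,0.1,0,2,0,0,0],[-0.5,0,0,2.5,0,0,0],[-0.5,0,0,1.5,0,0,0],[-0.5,0,0,0.7,0,0,0],[-0.5,0,0,0.4,0,0,0],[-0.5,0,0,0.2,0,0,0],[-0.5,0,0,0,0,0,0],[-0.5,0,0,0,0,0,0]]]'
python3 -m creep '[[[-0.5,0,0,0.2,0,0,0],[-0.5,0,0,0.1,0,0,0],[-0.5,0,0,0.1,0,0,0],[-0.5,0,0,0,0,0,0],[-0.5,0,0,0,0,0,0]]]'
python3 go.py 494.5 0.8 288.8 -6.8
```

```text
clock: 39.85
position: [0.4951, 0.0005, 0.2935]
tool_rot: [-3.141, -0.0, -0.119]
force: [-0.4, -0.1, -1.4]
grip_width: 0.0649
finger_force: 56.1
clock: 40.48
position: [0.4951, 0.0006, 0.2892]
tool_rot: [-3.142, -0.0, -0.119]
force: [0.1, -1.0, -0.9]
grip_width: 0.0652
finger_force: 56.1
pos [495.1   0.6 289.2] rpy [-3.1415 -0.     -0.1193] w 65.2 ff 56.1 F [ 0.1 -1.  -0.9] t 40.48 q7 [-0.19  0.49  0.1   2.04 -0.08  0.61 -1.73]
tool cm [-0.06 -0.02  0.04] rz -0.001
```

```bash
python3 -m creep '[[[-0.5,0,0,0.1,0,0,0],[-0.5,0,0,0,0,0,0],[-0.5,0,0,0,0,0,0]]]'
python3 -m creep '[[[0.65,0,0,0,0,0,0],[0.8,0,0,0,0,0,0],[1,0,0,0,0,0,0],[1,0,0,0,0,0,0],[1,0,0,0,0,0,0],[1,0,0,-1,0,0,0],[1,0,0,-3,0,0,0],[1,0,0,-4,0,0,0],[1,0,0,-3,0,0,0],[1,0,0,-1,0,0,0],[1,0,0,0,0,0,0]]]'
python3 -m creep '[[[1,0,4.5,0,0,0,0],[1,0,4.5,0,0,0,0],[1,0,4.5,0,0,0,0],[1,0,4.5,0,0,0,0],[1,0,0,0,0,0,0],[1,0,0,0,0,0,0]]]'
python3 - <<'E'
from m import *
im,P,f=grab("top"); cv2.imwrite("pics/t9.png",im)
for n,roi,a,b in (("pot",(165,245,110,200),.09,.11),("dish",(310,380,120,200),.0755,.095),("cass",(396,436,178,228),.0625,.08),("box",(243,312,148,228),.135,.16),("rack",(330,366,212,266),.03,.12),("dropper",(203,225,208,234),.03,.12)):
    try: print(n,*rect(P,roi,a,b))
    except Exception as e: print(n,e)
im,P,f=grab("scene"); cv2.imwrite("pics/s9.png",im)
E
```

```text
clock: 40.85
position: [0.495, 0.0005, 0.2889]
tool_rot: [-3.141, -0.0, -0.119]
force: [-4.9, 0.2, 15.6]
grip_width: 0.0646
finger_force: 58.1
clock: 42.22
position: [0.495, 0.0006, 0.4085]
tool_rot: [-3.141, -0.001, -0.119]
force: [-0.2, -0.5, -0.7]
grip_width: 0.0855
finger_force: 0.0
clock: 42.98
position: [0.4736, -0.1777, 0.4072]
tool_rot: [-3.141, 0.002, -0.119]
force: [0.7, 0.6, 0.8]
grip_width: 0.0854
finger_force: 0.0
pot 176 [630.7 219.9] [42.7 42.7] 73.5 101.9
dish 56 [ 608.2 -199.7] [14.5 51.1] 69.6 82.4
cass 486 [ 454.8 -431.2] [62.5 99.4] 85.2 67.1
box 992 [493.9   0.8] [ 67.8 127. ] 82.5 146.4
rack zero-size array to reduction operation minimum which has no identity
dropper 162 [397.9 191.4] [38.5 40. ] 0.8 67.9
```

View pics/t9.png

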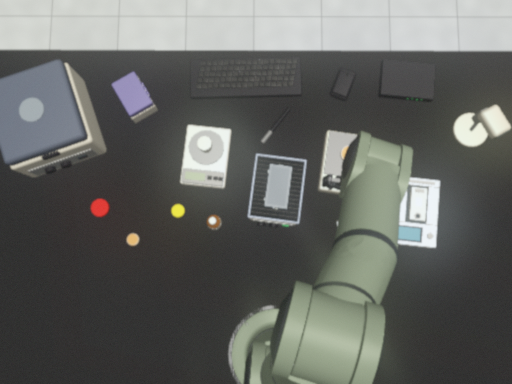

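View pics/s9.png

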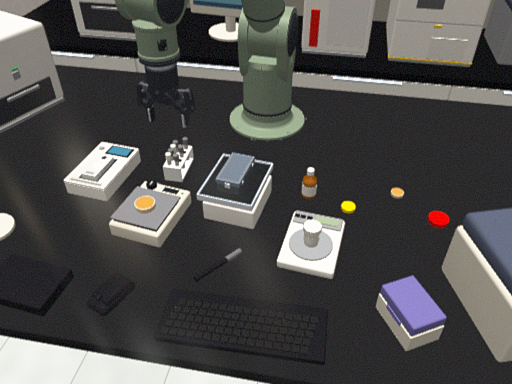

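Top view: pot (204,144) on the pan, box (278,186) on the mat and cassette (418,204) in the bay. Scene view: dish (145,203) on the plate, with the rack (178,160) and dropper (310,183) untouched and the gripper clear of everything. I hand in.

```bash
python3 -c "
from workcell import bot
print(bot.job_done())"
```

```text
the job is handed in; nothing more can be done
None
```

The job is handed in at about 43 s, but no verdict came back: the pot is on the scale, the dish on the warmer, the cassette in the reader's bay and the tube box on the mixer mat. The last pictures showed all four upright and the rack and dropper bottle unmoved. The cassette's final position was judged by the picture and the contact height, as its depth fit was unreliable.

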